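# Press a glued rubbing stone in the bench screw press

## Task

The small rubbing stone lying on the slideway of the bench screw press has just been glued and must set under pressure. Slide it along the slideway until it is home against the stop under the screw, wind the crank clockwise until the pad just meets the stone, then add a quarter turn more, and let go of the crank. Take care not to overtighten, or the stone will crack, and leave the other things on the desk where they are.

Things in the scene. Friction and masses are not known exactly. Their poses are not given: they have to be found in the camera images.
- press: Bench screw press, fixed: grey iron base plate 195 x 136 x 12 mm, two steel columns (18 mm thick, 55 mm either side of the screw, with nuts up to 164 mm high) and a grey bridge (38 mm front to back, 128 to 156 mm above the desk). Origin on the desk, directly under the vertical screw axis; z up, x towards the back of the press (the way the stone is pushed), y to its left.
- crank (a joint): Crank angle in rad, growing clockwise from above, which lowers the pad. Starts at 0 to 1.4 with the arm in the back half. Turning takes about 0.25 N m (5 N at the handle) with the pad free; when the pad meets the stone this steps up by about 0.11 N m (2 N at the handle) within some 10 degrees, then grows by 0.04 N m per 0.1 turn. The screw holds where it is left. A quarter turn is 1.57 rad.
- crank_grip (a point): On the axis of the upright wooden crank handle, 21 mm thick, 50 mm tall, 50 mm from the screw axis; the point lies 19 mm below its top and 33 mm above the crank arm, 0.26 m above the desk at the start, and goes down with the screw, 24 mm per turn. The handle is a sleeve that turns freely on its pin, so it can be carried round in a circle without turning the hand.
- bridge (a point): Top of the press's bridge on the screw axis, 156 mm above the desk. The screw passes here; at its lower end hangs a round steel pad, 32 mm wide, sprung (30 N preload, then 4 N/mm). At the start the pad is 15 to 35 mm above the level of the stone's top. Where it meets the stone differs between starts by over a quarter turn (the board under the stone varies in thickness): it must be felt.
- stone: The rubbing stone to be pressed: a reddish flat bar 36 wide, 84 long, 20 mm tall, 0.22 kg. Origin at the centre of its underside, its long axis is its own y. It lies lengthwise in the slideway, some 30 to 55 mm in front of home, between two wooden rails 7 mm high and 42 mm apart.
- home (a point): Where the stone's origin lies when its far end touches the stop (a wooden cross bar 15 mm above the slideway's surface). On the surface of the slideway, on its centre line, 6 mm in front of the screw axis; this surface is 18 to 30 mm above the desk and begins 120 mm in front of the screw axis.
- spare_stone: Another rubbing stone, greyish, 41 x 101 x 25 mm, lying on the desk beside the press; leave it alone. Origin at the centre of its underside.
- wax: Block of polishing wax, 30 x 44 x 26 mm, on the desk beside the press; leave it alone. Origin at the centre of its underside.
- tin: Tin with pencils, 79 x 74 mm, 195 mm tall; leave it alone. Origin at the centre of its underside.
- jar: Glass jar with screw cap, 47 mm wide, 88 mm tall; leave it alone. Origin at the centre of its underside.
- cap: Turned granite cap, 62 mm wide, 47 mm tall; leave it alone. Origin at the centre of its underside.
- tape: Tape measure, 35 x 72 x 62 mm; leave it alone. Origin at the centre of its underside.

How it is judged:
By the outcome, as a careful person would: the job done as asked, in the order asked, and still so for the second after the job is handed in, with the robot touching nothing.
It also fails if it takes over 69 s, if anything falls off the work surface, if the arm or the gripper's body presses on something with over 40 N, if the wrist force passes 120 N, or if a joint passes its speed limit or range.

## Robot

A 6-joint arm with a two-finger parallel gripper is mounted at the origin on the work surface; the furniture and walls round the work are solid. World frame = base frame: x ahead of the robot, y to its left, z up, the work surface at z = 0. Lengths are in mm, angles in degrees, forces in N, time in s.
With the tool pointing down it reaches from about 350 to 850 mm from the base axis. Payload 8.1 kg.
Tool frame: the origin (TCP) lies on the centre line of the jaws, within the pads' length; the fingertips stand 19 mm ahead of it and the grasp point (between the pads) is the TCP; z points along the fingers, y is the line along which they close (so a half turn about z gives the same grasp; the last joint's range is limited). The gripper opens to 85 mm and grips with 20 to 120 N. Pads are 22 mm wide; open, the fingers measure 114 mm over their backs; the gripper's body (76 mm by 85 mm) begins 54 mm behind the grasp point. The pads swing forward as they close: fully open they stand 13 mm farther back than shut.
Start: joints at [-74.393, 7.471, 85.268, -0, 87.261, -4.893], TCP at [210.149, -561.999, 229.192] pointing down, gripper open.
Joint ranges: [-169.43, 169.43], [-51.17, 129.36], [1.28, 143.12], [-76.62, 256.62], [0, 156.53], [-152.29, 152.29]. Speed limits (degrees/s): [136.94, 136.94, 159.86, 180, 180, 180].

## Interface

Orientations are given as [roll, pitch, yaw] about the fixed x, y, z axes, in that order (R = Rz(yaw) Ry(pitch) Rx(roll)).
In Python, from bench import r gives the robot as it stands. The module is installed in compiled form; this text tells all that it offers.
- The arm moves only by the tool servo_tool, never from a script. Its arguments are lists of equal length, an entry for each row: "fingers": the finger opening in m, from 0 to 0.0854; "linear": the shift along the tool's x, y, z in m, a list of three; "rotation": the turn, a rotation vector about the tool's x, y, z in degrees, a list of three. A call has 1 to 10 rows; each row is the pose to reach, as a shift and turn from the pose commanded when the call began, along the tool's axes at that moment; what a row does not reach only later rows make up. A row lasts 1/10 s, in which the tool goes at most 50 mm and 8.59 degrees, less where a joint would pass 70% of its speed; a pose out of reach is approached as far as the arm can. A call with a gripper value outside its range is refused whole. The fingers move at their own pace and stop on an object; "force" is the grip in N (left out, the last holds). Time passes only in rows, so rows that repeat a pose let the fingers close. It gives the time, the measured TCP pose, the force, the opening and the grip force at its end, in the units of the state.
- r.sense(): the state, without advancing time (a new reading comes with each control period).
- r.snapshot(name): name is "scene" or "top" or "wrist"; returns a dict with "frame" (384x512x3 uint8, red, green, blue), "fx", "fy", "cx", "cy" (pixels), "camera_from_world" (4x4, takes a point from world to camera coordinates). Camera axes: x right, y up, looking along -z (the intrinsics and any distortion apply to the point x, -y, -z); pixel columns grow to the right and rows downward; lengths in mm; the calibration is good to about 2 mm. A picture is of the moment at which its call begins. There is no depth.
- r.hand_in(): hands the job in; it is judged then, once.
The state is a dict: "time": time; "joint_pos": joint angles; "qd": joint speeds; "joint_efforts": joint torques, N m; "tool_pos": TCP position; "tcp_rot": TCP orientation; "ft_force": force on the tool from outside, world axes, zero at the start; "wrist_torque": the same for the moment, N m; "finger_gap": finger opening in mm; "grip_force": force on a finger pad.
Only numpy, scipy, OpenCV 4.12 (cv2) and the standard library are available. Lean on these libraries where they do the work, as an engineer would, in place of code of your own. Each camera call takes 0.05 s, during which the arm holds its last target. There are 200 camera calls.

## Working session

There is one attempt and no reset: what is moved stays moved. The work goes in short steps, Python scripts to look and compute and a tool call to move; the robot and the scene stay as the last step left them, time stands still between calls to the robot, and variables do not carry over. Pictures are saved under pics/ and viewed, at most 10 in all, crops included, and the job is handed in when it is done.

Besides the shell and the picture viewer there is one more tool, called after "Call:" by a JSON object that holds its "name" and its "arguments", one argument or row to a line. servo_tool: Moves the arm, as the interface text tells. Its arguments: {"type":"object","properties":{"fingers":{"type":"array","items":{"type":"number"}},"linear":{"type":"array","items":{"type":"array","items":{"type":"number"}}},"rotation":{"type":"array","items":{"type":"array","items":{"type":"number"}}},"force":{"type":"number"}},"required":["fingers","linear","rotation"]}

```bash
mkdir -p pics; cat > h.py <<'E'
import numpy as np, cv2
from bench import r
def snap(n,f):
    s=r.snapshot(n); cv2.imwrite('pics/'+f,s['frame'][:,:,::-1]); return s
def ray(s,u,v,z):
    M=np.array(s['camera_from_world']);R=M[:3,:3];t=M[:3,3]
    c=-R.T@t; d=R.T@np.array([(u-s['cx'])/s['fx'],-(v-s['cy'])/s['fy'],-1])
    return c+d*(z-c[2])/d[2]
def proj(s,p):
    M=np.array(s['camera_from_world']);q=M[:3,:3]@np.array(p)+M[:3,3]
    return s['cx']+s['fx']*q[0]/-q[2], s['cy']+s['fy']*q[1]/q[2]
E
python3 - <<'E'
from h import *
import pickle
d={n:snap(n,n+'0.png') for n in('scene','top')}
pickle.dump(d,open('d0.pkl','wb'))
for n in d: print(n,[k for k in d[n]],np.round(d[n]['camera_from_world'],2).tolist(),d[n]['fx'])
print(r.sense())
E
```

```text
scene ['frame', 'fx', 'fy', 'cx', 'cy', 'camera_from_world'] [[-0.81, -0.59, -0.01, 346.93], [0.29, -0.42, 0.86, -294.02], [-0.51, 0.69, 0.51, -1231.69], [0.0, 0.0, 0.0, 1.0]] 490.42235146644055
top ['frame', 'fx', 'fy', 'cx', 'cy', 'camera_from_world'] [[-0.02, -1.0, -0.01, 7.35], [0.99, -0.02, 0.1, -476.51], [-0.1, -0.0, 0.99, -1227.84], [0.0, 0.0, 0.0, 1.0]] 391.94249508529913
{'time': 0.1, 'joint_pos': array([-7.43911023e+01,  7.51035199e+00,  8.53238950e+01, -7.46290805e-04,
        8.72619691e+01, -4.89275652e+00]), 'qd': array([ 0.01362706, -0.19591702, -0.14350092,  0.04883748, -0.05956564,
       -0.01491672]), 'joint_efforts': array([ 1.67301620e-03, -5.70950425e+01, -5.01942015e+01, -8.65484708e-05,
        8.16106010e-03,  5.44064949e-05]), 'tool_pos': array([ 210.02350268, -561.50116291,  228.24561429]), 'tcp_rot': array([-1.79904071e+02, -7.46369950e-03,  2.05016843e+01]), 'ft_force': array([ 0.46608945, -0.74104721,  0.16139465]), 'wrist_torque': array([-0.02311894, -0.01632283, -0.01570778]), 'grip_force': 0.0, 'finger_gap': 85.0633914227165}
```

View pics/scene0.png

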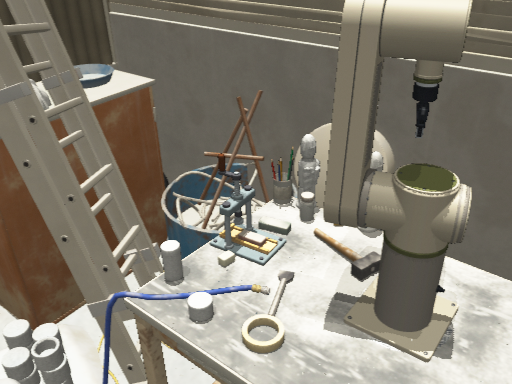

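View pics/top0.png

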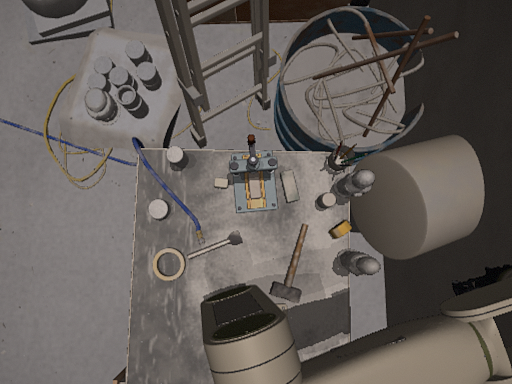

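The scene view shows the press near (245,225). In the top view it is near (254,182), with the crank handle near (251,142) and the stone near (256,190). I'll zoom in.

```bash
python3 - <<'E'
from h import *
a=cv2.imread('pics/top0.png')[125:220,215:305]; b=cv2.imread('pics/scene0.png')[160:270,200:300]
a=cv2.resize(a,(400,422),interpolation=cv2.INTER_CUBIC);b=cv2.resize(b,(384,422),interpolation=cv2.INTER_CUBIC)
cv2.imwrite('pics/c0.png',np.hstack([a,b]))
import pickle
d=pickle.load(open('d0.pkl','rb'));t=d['top']
for u,v,z in((236,212,12),(277,210,12),(253,160,156),(251,137,279),(256,190,45)): print(u,v,ray(t,u,v,z).round(0))
E
```

```text
236 212 [398.  45.  12.]
277 210 [401. -87.  12.]
253 160 [541. -13. 156.]
251 137 [580.  -9. 279.]
256 190 [464. -21.  45.]
```

View pics/c0.png

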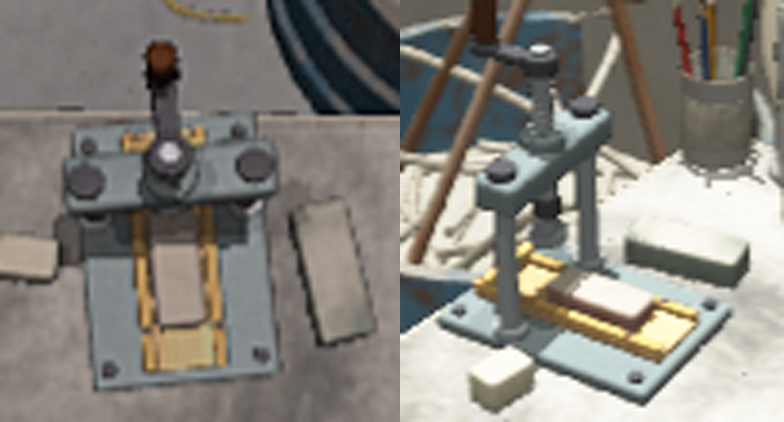

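The crop shows the press nearly aligned with world x. The crank arm points to the back, and the stone lies in the slideway in front of the bridge. The base's front corners are at about (236.6,212.3) and (278,209.2), and the nuts at (233.9,165.7) and (272.4,162.4).

```bash
cat >> h.py <<'E'
from scipy.spatial.transform import Rotation as Ro
def rel(p,e):
    "shift (m) and rotvec (deg) in tool axes from the present pose to world pose p(mm), e(rpy deg)"
    s=r.sense(); A=Ro.from_euler('xyz',s['tcp_rot'],degrees=True);B=Ro.from_euler('xyz',e,degrees=True)
    return (A.inv().apply(np.array(p)-s['tool_pos'])/1000).round(4).tolist(),(A.inv()*B).as_rotvec(degrees=True).round(1).tolist()
E
python3 - <<'E'
from h import *
import pickle
d=pickle.load(open('d0.pkl','rb'));t=d['top']
f=lambda cu,cv_,z: ray(t,215+cu/4.444,125+cv_/4.444,z)
P={n:f(*a) for n,a in dict(fl=(96,388,12),fr=(280,374,12),nl=(84,181,164),nr=(255,166,164),hub=(168,156,235),top=(160,45,279),
 sfl=(157,325,44),sfr=(203,317,44),slide_l=(148,370,24),slide_r=(215,361,24)).items()}
for n in P: print(n,P[n].round(0))
a=P['nr']-P['nl']; print('yaw nuts',np.degrees(np.arctan2(a[0],-a[1])));a=P['fr']-P['fl']; print('yaw front',np.degrees(np.arctan2(a[0],-a[1])))
print((P['nl']+P['nr'])/2)
for p in ([400,-20,420],):print(rel(p,[180,0,0]))
E
```

```text
fl [397.  43.  12.]
fr [404. -90.  12.]
nl [524.  42. 164.]
nr [531. -68. 164.]
hub [527. -12. 235.]
top [585.  -9. 279.]
sfl [439.  -2.  44.]
sfr [444. -35.  44.]
slide_l [408.   5.  24.]
slide_r [414. -43.  24.]
yaw nuts 3.808606926979069
yaw front 3.1292500192314163
[527.59139274 -13.02368372 164.        ]
([0.3676, -0.441, -0.191], [-0.1, 0.0, 20.5])
```

Call:
{"name": "servo_tool", "arguments": {
  "fingers": [0,0,0,0,0,0,0,0,0,0],
  "linear": [
    [0,0,-0.05],
    [0,0,-0.1],
    [0,0,-0.15],
    [0.02,-0.02,-0.19],
    [0.05,-0.06,-0.19],
    [0.08,-0.1,-0.19],
    [0.11,-0.135,-0.19],
    [0.14,-0.17,-0.19],
    [0.175,-0.21,-0.19],
    [0.21,-0.25,-0.19]
  ],
  "rotation": [
    [0,0,0],
    [0,0,0],
    [0,0,0],
    [0,0,5],
    [0,0,10],
    [0,0,17],
    [0,0,17],
    [0,0,17],
    [0,0,17],
    [0,0,17]
  ]
}}

```text
time: 1.1
tool_pos: [317.1, -258.3, 418.8]
tcp_rot: [-180.0, 0.0, 3.5]
ft_force: [1.5, -0.1, 0.4]
finger_gap: -0.1
grip_force: 0.0
```

```bash
python3 - <<'E'
from h import *
s=r.sense();print(s['tool_pos'],s['tcp_rot'],s['joint_pos'].round(0))
print(rel([400,-20,360],[180,0,3.5]))
E
```

```text
[ 317.129579   -258.33448442  418.77893637] [-1.79981951e+02  5.06104075e-03  3.45990703e+00] [-46. -22.  92.   0. 109.  40.]
([0.0971, -0.2329, 0.0588], [-0.0, 0.0, -0.0])
```

Call:
{"name": "servo_tool", "arguments": {
  "fingers": [0,0,0,0,0,0,0],
  "linear": [
    [0.018,-0.042,0.01],
    [0.035,-0.085,0.02],
    [0.055,-0.13,0.03],
    [0.075,-0.175,0.04],
    [0.09,-0.215,0.05],
    [0.097,-0.233,0.059],
    [0.097,-0.233,0.059]
  ],
  "rotation": [
    [0,0,0],
    [0,0,0],
    [0,0,0],
    [0,0,0],
    [0,0,0],
    [0,0,0],
    [0,0,0]
  ]
}}

```text
time: 1.8
tool_pos: [399.4, -19.2, 358.3]
tcp_rot: [-179.9, 0.2, 3.7]
ft_force: [-0.8, 0.1, -0.2]
finger_gap: -0.1
grip_force: 0.0
```

```bash
python3 - <<'E'
from h import *
import pickle
s=snap('wrist','w1.png');pickle.dump(s,open('w1.pkl','wb'))
q=r.sense();print(q['tool_pos'],q['joint_pos'].round(0))
M=np.array(s['camera_from_world']);print(-M[:3,:3].T@M[:3,3],M.round(2))
E
```

```text
[399.30388228 -20.65800188 359.24071379] [-10. -25. 101.  -0. 104.  76.]
[468.88833247 -13.71258459 503.13329894] [[ 7.0000e-02 -1.0000e+00 -0.0000e+00 -4.3400e+01]
 [ 9.6000e-01  6.0000e-02 -2.8000e-01 -3.0966e+02]
 [ 2.8000e-01  2.0000e-02  9.6000e-01 -6.1271e+02]
 [ 0.0000e+00  0.0000e+00  0.0000e+00  1.0000e+00]]
```

View pics/w1.png

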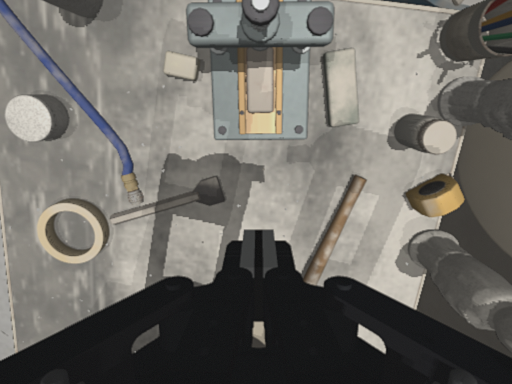

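The wrist view is clear. The stone's front edge is at about row 111, columns 247–273. The slideway's front edge is at row 133, the base's front corners at (213,139) and (309,138), and the nuts at (201,20) and (320,20).

```bash
python3 - <<'E'
from h import *
import pickle
s=pickle.load(open('w1.pkl','rb'))
for n,a in dict(sfl=(248,111,44),sfr=(273,111,44),sll=(242,133,24),slr=(281,132.5,24),nl=(201,20,164),nr=(320,20,164),fl=(213.5,139,12),fr=(309,138,12)).items(): print(n,ray(s,*a).round(1))
print(rel([405,-20,110],[180,-25,3.5]), rel([420,-20,55],[180,-25,3.5]))
print(Ro.from_euler('xyz',[180,-25,3.5],degrees=True).as_matrix().round(3))
E
```

```text
sfl [441.9  -1.2  44. ]
sfr [444.  -34.3  44. ]
sll [409.9   6.   24. ]
slr [414.2 -48.7  24. ]
nl [527.2  42.9 164. ]
nr [534.2 -65.5 164. ]
fl [397.1  47.3  12. ]
fr [407.6 -90.7  12. ]
([0.0062, -0.0002, 0.2492], [-0.1, 25.1, 0.2]) ([0.0213, 0.0008, 0.3042], [-0.1, 25.1, 0.2])
[[ 0.905  0.061  0.422]
 [ 0.055 -0.998  0.026]
 [ 0.423  0.    -0.906]]
```

```bash
python3 - <<'E'
from h import *
print(rel([419,-19,62],[180,-15,3.5]))
E
```

```text
([0.0204, -0.0003, 0.2972], [-0.0, 15.1, 0.2])
```

Call:
{"name": "servo_tool", "arguments": {
  "fingers": [0,0,0,0,0,0,0,0],
  "linear": [
    [0,0,0.045],
    [0,0,0.09],
    [0.005,0,0.135],
    [0.01,0,0.18],
    [0.015,0,0.225],
    [0.02,0,0.265],
    [0.02,0,0.29],
    [0.02,0,0.297]
  ],
  "rotation": [
    [0,5,0],
    [0,10,0],
    [0,15,0],
    [0,15,0],
    [0,15,0],
    [0,15,0],
    [0,15,0],
    [0,15,0]
  ]
}}

```text
time: 2.65
tool_pos: [417.1, -21.2, 59.9]
tcp_rot: [-179.9, -14.7, 3.4]
ft_force: [0.6, 0.8, -0.3]
finger_gap: 0.2
grip_force: 0.0
```

Call:
{"name": "servo_tool", "arguments": {
  "fingers": [0,0],
  "linear": [
    [0,0,0],
    [0,0,0]
  ],
  "rotation": [
    [0,0,0],
    [0,0,0]
  ]
}}

```text
time: 2.85
tool_pos: [420.8, -21.3, 65.2]
tcp_rot: [179.9, -15.1, 3.5]
ft_force: [0.5, 0.3, 0.9]
finger_gap: -0.1
grip_force: 0.0
```

```bash
python3 - <<'E'
from h import *
s=r.sense();print(s['tool_pos'],s['ft_force'],s['tcp_rot']);
im=snap('wrist','w2.png')
print(rel([419,-19,58],[180,-15,3.5]),rel([419,-19,38],[180,-15,3.5]))
E
```

```text
[420.84839378 -21.3159964   65.17379091] [0.4799453  0.33060796 0.86908296] [179.94952576 -15.13374015   3.4646885 ]
([-0.004, -0.0024, 0.0068], [0.1, -0.2, -0.0]) ([-0.0092, -0.0024, 0.0261], [0.1, -0.2, -0.0])
```

View pics/w2.png

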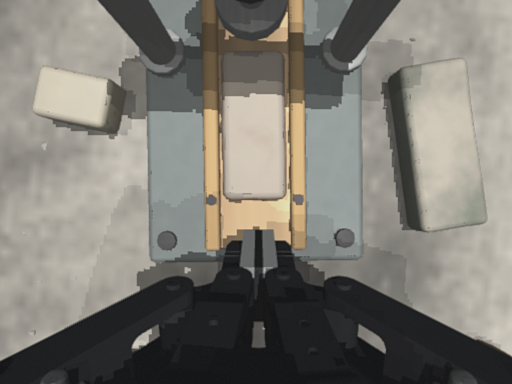

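The wrist view shows the closed fingers at about (258,240), in front of the stone, whose front edge is at row 198. They are centred on the slideway. I'll descend gently to feel its surface.

Call:
{"name": "servo_tool", "arguments": {
  "fingers": [0,0,0,0,0],
  "linear": [
    [-0.002,-0.002,0.003],
    [-0.003,-0.002,0.006],
    [-0.004,-0.002,0.009],
    [-0.004,-0.002,0.01],
    [-0.004,-0.002,0.01]
  ],
  "rotation": [
    [0,0,0],
    [0,0,0],
    [0,0,0],
    [0,0,0],
    [0,0,0]
  ]
}}

```text
time: 3.4
tool_pos: [418.0, -18.4, 52.2]
tcp_rot: [-180.0, -15.0, 3.5]
ft_force: [0.4, -0.8, -0.6]
finger_gap: 0.2
grip_force: 0.0
```

Call:
{"name": "servo_tool", "arguments": {
  "fingers": [0,0],
  "linear": [
    [-0.0005,0,0.002],
    [-0.0007,0,0.003]
  ],
  "rotation": [
    [0,0,0],
    [0,0,0]
  ]
}}

```text
time: 3.6
tool_pos: [418.3, -18.5, 49.3]
tcp_rot: [-180.0, -15.0, 3.5]
ft_force: [-0.2, -0.6, -0.6]
finger_gap: -0.3
grip_force: 0.0
```

Call:
{"name": "servo_tool", "arguments": {
  "fingers": [0,0],
  "linear": [
    [-0.0005,0,0.002],
    [-0.0007,0,0.003]
  ],
  "rotation": [
    [0,0,0],
    [0,0,0]
  ]
}}

```text
time: 3.8
tool_pos: [418.3, -18.5, 46.1]
tcp_rot: [-180.0, -15.0, 3.5]
ft_force: [0.0, 0.1, -0.5]
finger_gap: -0.0
grip_force: 0.0
```

The tips are below the lowest possible stone top, so I can push now.

Call:
{"name": "servo_tool", "arguments": {
  "fingers": [0,0,0,0,0,0,0,0,0,0],
  "linear": [
    [0.004,0,0.001],
    [0.007,0,0.0018],
    [0.01,0,0.0026],
    [0.0135,0,0.0035],
    [0.017,0,0.0045],
    [0.0205,0,0.0055],
    [0.024,0,0.0063],
    [0.028,0,0.0073],
    [0.0315,0,0.0082],
    [0.035,0,0.0092]
  ],
  "rotation": [
    [0,0,0],
    [0,0,0],
    [0,0,0],
    [0,0,0],
    [0,0,0],
    [0,0,0],
    [0,0,0],
    [0,0,0],
    [0,0,0],
    [0,0,0]
  ]
}}

```text
time: 4.8
tool_pos: [454.9, -16.3, 46.5]
tcp_rot: [-180.0, -15.0, 3.5]
ft_force: [-0.9, 0.4, 0.4]
finger_gap: 0.5
grip_force: 0.0
```

Call:
{"name": "servo_tool", "arguments": {
  "fingers": [0,0,0],
  "linear": [
    [0.0015,0,0.0004],
    [0.003,0,0.0008],
    [0.0045,0,0.0012]
  ],
  "rotation": [
    [0,0,0],
    [0,0,0],
    [0,0,0]
  ]
}}

```text
time: 5.1
tool_pos: [459.2, -16.0, 46.4]
tcp_rot: [-180.0, -15.0, 3.5]
ft_force: [-0.8, -0.6, 0.2]
finger_gap: 0.2
grip_force: 0.0
```

Call:
{"name": "servo_tool", "arguments": {
  "fingers": [0,0],
  "linear": [
    [0.001,0,0.0003],
    [0.002,0,0.0005]
  ],
  "rotation": [
    [0,0,0],
    [0,0,0]
  ]
}}

```text
time: 5.3
tool_pos: [461.3, -15.9, 46.5]
tcp_rot: [-180.0, -15.0, 3.5]
ft_force: [-0.3, -0.3, 0.5]
finger_gap: 0.3
grip_force: 0.0
```

Call:
{"name": "servo_tool", "arguments": {
  "fingers": [0,0],
  "linear": [
    [0.001,0,0.0003],
    [0.002,0,0.0005]
  ],
  "rotation": [
    [0,0,0],
    [0,0,0]
  ]
}}

```text
time: 5.5
tool_pos: [463.4, -15.8, 46.6]
tcp_rot: [180.0, -15.0, 3.5]
ft_force: [0.2, -0.1, 0.5]
finger_gap: -0.3
grip_force: 0.0
```

Call:
{"name": "servo_tool", "arguments": {
  "fingers": [0,0],
  "linear": [
    [0.001,0,0.0003],
    [0.002,0,0.0005]
  ],
  "rotation": [
    [0,0,0],
    [0,0,0]
  ]
}}

```text
time: 5.7
tool_pos: [465.5, -15.7, 46.6]
tcp_rot: [180.0, -15.0, 3.5]
ft_force: [-0.2, -1.1, 0.3]
finger_gap: 0.1
grip_force: 0.0
```

Call:
{"name": "servo_tool", "arguments": {
  "fingers": [0,0],
  "linear": [
    [0.001,0,0.0003],
    [0.002,0,0.0005]
  ],
  "rotation": [
    [0,0,0],
    [0,0,0]
  ]
}}

```text
time: 5.9
tool_pos: [467.5, -15.5, 46.7]
tcp_rot: [-180.0, -15.0, 3.5]
ft_force: [-0.1, 0.5, -0.5]
finger_gap: -0.4
grip_force: 0.0
```

```bash
python3 - <<'E'
from h import *
import pickle
s=snap('wrist','w3.png');pickle.dump(s,open('w3.pkl','wb'))
E
```

```text
(no output)
```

View pics/w3.png

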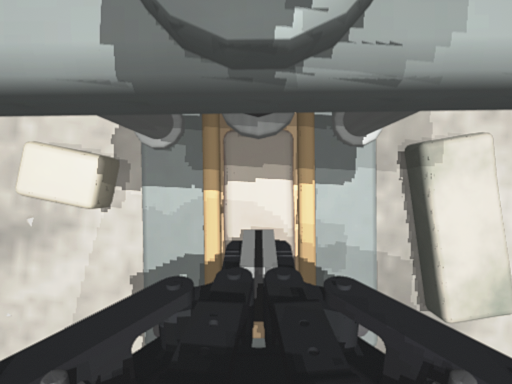

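The stone sits ahead of the fingertips (around row 232). Its far end is at about row 128, partly under the pad, which ends at row 136.

```bash
python3 - <<'E'
from h import *
import pickle
s=pickle.load(open('w3.pkl','rb'))
for z in (38,42): print([ray(s,258,v,z).round(1) for v in (128,232,240)])
M=np.array(s['camera_from_world']);print(-M[:3,:3].T@M[:3,3])
for z in (45,60): print(ray(s,258,136,z).round(1))
for x in (480,490,515,566,572): print(x,proj(s,[x,-14,40]))
E
```

```text
[array([523.6, -10.8,  38. ]), array([472.5, -13.9,  38. ]), array([468.6, -14.2,  38. ])]
[array([523. , -10.9,  42. ]), array([473.1, -13.9,  42. ]), array([469.3, -14.1,  42. ])]
[496.90455986 -12.57524534 204.63852501]
[518.8 -11.1  45. ]
[516.7 -11.3  60. ]
480 (np.float64(259.06642775211594), np.float64(217.34284683585324))
490 (np.float64(260.31469072912404), np.float64(196.87264738012416))
515 (np.float64(263.4457145861358), np.float64(145.52715045022347))
566 (np.float64(269.87930014707155), np.float64(40.023116385611814))
572 (np.float64(270.64030955120967), np.float64(27.54336285824911))
```

```bash
python3 - <<'E'
from h import *
import pickle
s=pickle.load(open('w3.pkl','rb'))
q=r.sense();A=Ro.from_euler('xyz',q['tcp_rot'],degrees=True)
for p in ((0,0,19),(11,0,19),(-11,0,19),(11,0,0),(0,10,19),(0,0,0)): w=A.apply(p)+q['tool_pos'];print(p,w.round(1),np.round(proj(s,w)))
s2=dict(s);M=np.array(s['camera_from_world']).copy();M[:3,3]-=M[:3,:3]@np.array([-46.7,-5.6,18.5]);s2['camera_from_world']=M
print('w2 stone',[ray(s2,255,v,42).round(1) for v in (50,95,198)],'w3 shadow',ray(s,258,185,42))
a=snap('scene','s4.png');b=snap('top','t4.png')
A_=cv2.resize(cv2.imread('pics/s4.png')[200:270,205:295],None,fx=4.4,fy=4.4,interpolation=2)
B=cv2.resize(cv2.imread('pics/scene0.png')[200:270,205:295],None,fx=4.4,fy=4.4,interpolation=2)
cv2.imwrite('pics/c4.png',np.hstack([B,A_]))
E
```

```text
(0, 0, 19) [472.6 -15.3  28.4] [261. 229.]
(11, 0, 19) [483.2 -14.6  31.3] [261. 209.]
(-11, 0, 19) [462.  -15.9  25.6] [261. 249.]
(11, 0, 0) [478.3 -14.9  49.6] [261. 223.]
(0, 10, 19) [473.2 -25.2  28.4] [280. 229.]
(0, 0, 0) [467.7 -15.6  46.8] [261. 245.]
w2 stone [array([520.5, -12.2,  42. ]), array([496.7, -13.6,  42. ]), array([441.8, -16.9,  42. ])] w3 shadow [495.71610617 -12.52466429  42.        ]
```

View pics/c4.png

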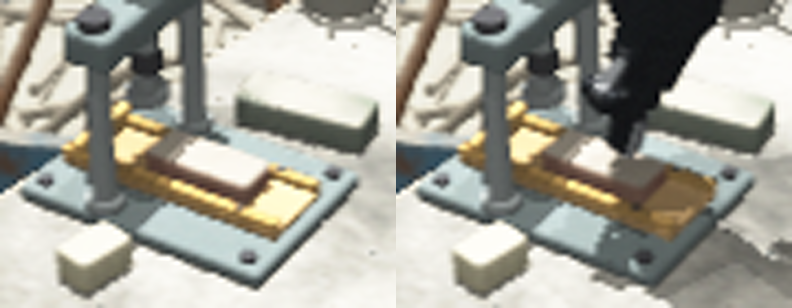

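The scene crop shows the stone still where it began, with the fingertips above its top. I'll work out how high the tips really are.

```bash
python3 - <<'E'
from h import *
import pickle
d=pickle.load(open('d0.pkl','rb'))['scene']
print('seen 257,234.5')
for z in (28,40,50,60): print(z,np.round(proj(d,[472.6,-15.3,z]),1))
# stone top front corners in scene (crop0): near (240,198)&(272,172)
for u,v in ((240,196),(272,168)):
  for z in (38,44,50): print(ray(d,205+u/4.4,200+v/4.4,z).round(1),z)
q=r.sense();print(q['tool_pos'],q['joint_pos'],q['ft_force'],q['joint_efforts'].round(1))
E
```

```text
seen 257,234.5
28 [253.4 238. ]
40 [253.3 234.7]
50 [253.2 232. ]
60 [253.2 229.2]
[429.9  11.2  38. ] 38
[425.   17.7  44. ] 44
[420.1  24.1  50. ] 50
[431.  -26.5  38. ] 38
[426.1 -19.8  44. ] 44
[421.2 -13.1  50. ] 50
[467.44578362 -15.53311784  46.63194187] [-11.16046551 -18.83790913 131.06826703   4.68501637  53.33500695
  73.01764725] [-0.14071199 -0.09886977  0.16880904] [  0.  -29.4 -46.5   0.4  -1.8   0. ]
```

```bash
python3 - <<'E'
from h import *
import pickle
s=pickle.load(open('w3.pkl','rb'));print(s['fx'],s['fy'],s['cx'],s['cy'])
M=np.array(s['camera_from_world']).copy();M[:3,3]-=M[:3,:3]@np.array([-46.7,-5.6,18.5]);s2=dict(s);s2['camera_from_world']=M
D=lambda a,b,z:np.linalg.norm(ray(s2,*a,z)-ray(s2,*b,z)).round(1)
im=cv2.imread('pics/w2.png').astype(int)
for row in (140,170,185): print(row,[ (c,im[row,c].tolist()) for c in range(214,228,2)],[ (c,im[row,c].tolist()) for c in range(280,294,2)])
for z in (30,38,44,50): print(z,'stone w',D((223,170),(286,170),z),'len',D((255,50),(255,198),z))
print('base',D((150,262),(362,258),12))
E
```

```text
338.3260382519653 338.3260382519653 258.17141745494934 187.82066522592373
140 [(214, [138, 191, 222]), (216, [123, 169, 203]), (218, [76, 103, 122]), (220, [133, 170, 199]), (222, [95, 107, 124]), (224, [131, 142, 151]), (226, [167, 181, 191])] [(280, [174, 189, 199]), (282, [164, 177, 186]), (284, [113, 122, 137]), (286, [140, 178, 209]), (288, [87, 109, 128]), (290, [72, 97, 116]), (292, [117, 160, 192])]
170 [(214, [138, 190, 222]), (216, [128, 176, 212]), (218, [89, 122, 146]), (220, [110, 139, 163]), (222, [136, 172, 203]), (224, [122, 132, 141]), (226, [161, 174, 183])] [(280, [178, 192, 202]), (282, [166, 179, 190]), (284, [123, 133, 146]), (286, [120, 149, 175]), (288, [140, 178, 208]), (290, [57, 77, 92]), (292, [113, 156, 186])]
185 [(214, [137, 188, 221]), (216, [131, 181, 217]), (218, [91, 125, 149]), (220, [106, 134, 158]), (222, [117, 149, 175]), (224, [120, 129, 138]), (226, [159, 173, 182])] [(280, [175, 189, 199]), (282, [156, 169, 179]), (284, [133, 144, 153]), (286, [110, 136, 161]), (288, [95, 119, 139]), (290, [62, 81, 95]), (292, [112, 154, 184])]
30 stone w 35.9 len 84.0
38 stone w 34.5 len 80.5
44 stone w 33.3 len 77.9
50 stone w 32.2 len 75.3
base 132.8
```

The fingertips are effectively higher than I assumed, so I'll back off and feel downward in front of the stone.

Call:
{"name": "servo_tool", "arguments": {
  "fingers": [0,0,0,0,0],
  "linear": [
    [-0.0125,0,-0.0033],
    [-0.025,0,-0.0067],
    [-0.0375,0,-0.01],
    [-0.048,0,-0.0128],
    [-0.048,0,-0.0128]
  ],
  "rotation": [
    [0,0,0],
    [0,0,0],
    [0,0,0],
    [0,0,0],
    [0,0,0]
  ]
}}

```text
time: 6.55
tool_pos: [416.9, -18.5, 46.2]
tcp_rot: [-180.0, -15.0, 3.5]
ft_force: [-0.4, 0.0, 0.1]
finger_gap: -0.0
grip_force: 0.0
```

Call:
{"name": "servo_tool", "arguments": {
  "fingers": [0,0],
  "linear": [
    [-0.0005,0,0.002],
    [-0.0008,0,0.003]
  ],
  "rotation": [
    [0,0,0],
    [0,0,0]
  ]
}}

```text
time: 6.75
tool_pos: [418.4, -18.6, 43.6]
tcp_rot: [180.0, -15.0, 3.5]
ft_force: [0.9, -0.4, 0.2]
finger_gap: -0.2
grip_force: 0.0
```

Call:
{"name": "servo_tool", "arguments": {
  "fingers": [0,0],
  "linear": [
    [-0.0005,0,0.002],
    [-0.0008,0,0.003]
  ],
  "rotation": [
    [0,0,0],
    [0,0,0]
  ]
}}

```text
time: 6.95
tool_pos: [417.9, -18.5, 40.1]
tcp_rot: [-180.0, -15.0, 3.5]
ft_force: [-0.7, -0.0, 0.1]
finger_gap: -0.0
grip_force: 0.0
```

Call:
{"name": "servo_tool", "arguments": {
  "fingers": [0,0],
  "linear": [
    [-0.0005,0,0.002],
    [-0.0008,0,0.003]
  ],
  "rotation": [
    [0,0,0],
    [0,0,0]
  ]
}}

```text
time: 7.15
tool_pos: [417.8, -18.5, 36.9]
tcp_rot: [-180.0, -15.0, 3.5]
ft_force: [-0.7, 0.3, 0.1]
finger_gap: 0.0
grip_force: 0.0
```

Call:
{"name": "servo_tool", "arguments": {
  "fingers": [0,0],
  "linear": [
    [-0.0003,0,0.001],
    [-0.0005,0,0.002]
  ],
  "rotation": [
    [0,0,0],
    [0,0,0]
  ]
}}

```text
time: 7.35
tool_pos: [417.9, -18.6, 35.1]
tcp_rot: [-180.0, -15.0, 3.5]
ft_force: [-0.0, 0.1, 0.8]
finger_gap: -0.1
grip_force: 0.0
```

Call:
{"name": "servo_tool", "arguments": {
  "fingers": [0,0],
  "linear": [
    [-0.0003,0,0.001],
    [-0.0005,0,0.002]
  ],
  "rotation": [
    [0,0,0],
    [0,0,0]
  ]
}}

```text
time: 7.55
tool_pos: [418.0, -18.6, 33.1]
tcp_rot: [180.0, -15.0, 3.5]
ft_force: [-0.3, -0.9, -0.3]
finger_gap: 0.3
grip_force: 0.0
```

```bash
python3 - <<'E'
from h import *
import pickle
s=snap('wrist','w5.png');pickle.dump(s,open('w5.pkl','wb'))
E
```

```text
(no output)
```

View pics/w5.png

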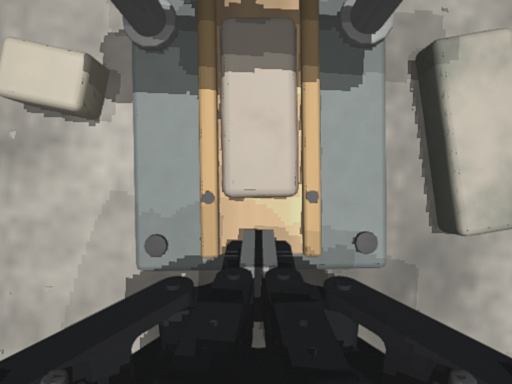

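In the wrist view the fingertips end at row 229 and the stone's front is at row 194, still with no contact. The tips must be shorter than stated, so I'll keep feeling down.

Call:
{"name": "servo_tool", "arguments": {
  "fingers": [0,0],
  "linear": [
    [-0.0003,0,0.001],
    [-0.0005,0,0.002]
  ],
  "rotation": [
    [0,0,0],
    [0,0,0]
  ]
}}

```text
time: 7.8
tool_pos: [418.0, -18.6, 31.1]
tcp_rot: [180.0, -15.0, 3.5]
ft_force: [-0.2, 0.2, -0.1]
finger_gap: 0.3
grip_force: 0.0
```

Call:
{"name": "servo_tool", "arguments": {
  "fingers": [0,0],
  "linear": [
    [-0.0003,0,0.001],
    [-0.0005,0,0.002]
  ],
  "rotation": [
    [0,0,0],
    [0,0,0]
  ]
}}

```text
time: 8.0
tool_pos: [418.0, -18.5, 29.0]
tcp_rot: [-180.0, -15.0, 3.5]
ft_force: [0.2, -0.8, -0.3]
finger_gap: 0.3
grip_force: 0.0
```

Call:
{"name": "servo_tool", "arguments": {
  "fingers": [0,0],
  "linear": [
    [-0.0003,0,0.001],
    [-0.0005,0,0.002]
  ],
  "rotation": [
    [0,0,0],
    [0,0,0]
  ]
}}

```text
time: 8.2
tool_pos: [418.0, -18.6, 26.9]
tcp_rot: [-180.0, -15.0, 3.5]
ft_force: [1.0, -0.2, 0.2]
finger_gap: -0.3
grip_force: 0.0
```

Call:
{"name": "servo_tool", "arguments": {
  "fingers": [0,0],
  "linear": [
    [-0.0003,0,0.001],
    [-0.0005,0,0.002]
  ],
  "rotation": [
    [0,0,0],
    [0,0,0]
  ]
}}

```text
time: 8.4
tool_pos: [418.1, -18.6, 24.8]
tcp_rot: [-180.0, -15.0, 3.5]
ft_force: [-0.5, -0.6, -0.3]
finger_gap: -0.2
grip_force: 0.0
```

```bash
python3 - <<'E'
from h import *
s=snap('scene','s6.png');w=snap('wrist','w6.png')
A=cv2.resize(cv2.imread('pics/s6.png')[190:270,205:295],None,fx=5,fy=5,interpolation=2)
B=cv2.imread('pics/w6.png')[150:300,180:340];B=cv2.resize(B,(400,400),interpolation=2)
cv2.imwrite('pics/c6.png',np.hstack([A,cv2.resize(B,(340,400))]))
E
```

```text
(no output)
```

View pics/c6.png

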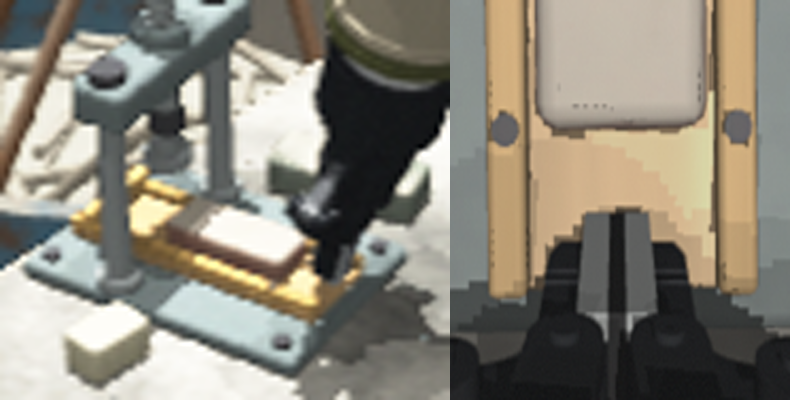

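The fingertips are now down between the rails, just in front of the stone. I'll push while tracking the stone's front edge by colour.

Call:
{"name": "servo_tool", "arguments": {
  "fingers": [0,0,0,0,0,0,0],
  "linear": [
    [0.003,0,0.0008],
    [0.006,0,0.0016],
    [0.009,0,0.0024],
    [0.012,0,0.0032],
    [0.0155,0,0.0041],
    [0.019,0,0.0051],
    [0.0225,0,0.006]
  ],
  "rotation": [
    [0,0,0],
    [0,0,0],
    [0,0,0],
    [0,0,0],
    [0,0,0],
    [0,0,0],
    [0,0,0]
  ]
}}

```text
time: 9.2
tool_pos: [441.5, -17.1, 24.8]
tcp_rot: [-180.0, -15.0, 3.5]
ft_force: [-1.2, 0.0, 1.6]
finger_gap: -0.2
grip_force: 0.9
```

```bash
cat >> h.py <<'E'
def front(f):
    s=snap('wrist',f);im=s['frame'].astype(int)
    m=((im[...,0]-im[...,2])<45)&(im.sum(2)>330)
    for c in (232,240,274,282):
        col=m[100:300,c];v=np.where(col)[0]+100
        print(c,'stone rows to',v.max() if len(v) else None, ray(s,c,v.max(),40).round(1) if len(v) else '')
    q=r.sense();print(q['tool_pos'].round(1),q['ft_force'].round(1));return s
E
python3 - <<'E'
from h import *
im=cv2.imread('pics/w6.png')[:,:,::-1].astype(int);m=((im[...,0]-im[...,2])<45)&(im.sum(2)>330)
print([np.where(m[100:300,c])[0].max()+100 for c in (232,240,274,282)])
front('w7.png')
E
```

```text
[np.int64(196), np.int64(196), np.int64(239), np.int64(195)]
232 stone rows to 226 [451.9  -4.2  40. ]
240 stone rows to 226 [452.1  -7.5  40. ]
274 stone rows to 239 [447.4 -22.2  40. ]
282 stone rows to 240 [447.2 -25.6  40. ]
[442.  -17.2  25.1] [ 0.2 -0.5  0.6]
```

It's pushing now: the stone's front is at x≈452, up from 442. I'll continue to the stop.

Call:
{"name": "servo_tool", "arguments": {
  "fingers": [0,0,0,0,0,0,0],
  "linear": [
    [0.0035,0,0.0009],
    [0.007,0,0.0019],
    [0.0105,0,0.0028],
    [0.014,0,0.0037],
    [0.017,0,0.0045],
    [0.02,0,0.0053],
    [0.023,0,0.0061]
  ],
  "rotation": [
    [0,0,0],
    [0,0,0],
    [0,0,0],
    [0,0,0],
    [0,0,0],
    [0,0,0],
    [0,0,0]
  ]
}}

```text
time: 9.95
tool_pos: [465.2, -15.7, 24.9]
tcp_rot: [-180.0, -15.0, 3.5]
ft_force: [-0.7, -0.2, -2.1]
finger_gap: 0.1
grip_force: 0.5
```

Call:
{"name": "servo_tool", "arguments": {
  "fingers": [0,0],
  "linear": [
    [0.001,0,0.0003],
    [0.002,0,0.0005]
  ],
  "rotation": [
    [0,0,0],
    [0,0,0]
  ]
}}

```text
time: 10.15
tool_pos: [467.2, -15.6, 25.1]
tcp_rot: [180.0, -15.0, 3.5]
ft_force: [-1.7, -0.1, -0.2]
finger_gap: 0.3
grip_force: 0.7
```

Call:
{"name": "servo_tool", "arguments": {
  "fingers": [0,0],
  "linear": [
    [0.001,0,0.0003],
    [0.002,0,0.0005]
  ],
  "rotation": [
    [0,0,0],
    [0,0,0]
  ]
}}

```text
time: 10.35
tool_pos: [469.2, -15.5, 25.1]
tcp_rot: [180.0, -15.0, 3.5]
ft_force: [-0.4, -0.4, -0.3]
finger_gap: 0.1
grip_force: 0.5
```

Call:
{"name": "servo_tool", "arguments": {
  "fingers": [0,0],
  "linear": [
    [0.001,0,0.0003],
    [0.002,0,0.0005]
  ],
  "rotation": [
    [0,0,0],
    [0,0,0]
  ]
}}

```text
time: 10.55
tool_pos: [471.3, -15.3, 25.1]
tcp_rot: [-180.0, -15.0, 3.5]
ft_force: [-1.3, 0.2, -0.2]
finger_gap: 0.2
grip_force: 0.5
```

Call:
{"name": "servo_tool", "arguments": {
  "fingers": [0],
  "linear": [
    [0.0012,0,0.0003]
  ],
  "rotation": [
    [0,0,0]
  ]
}}

```text
time: 10.65
tool_pos: [472.5, -15.2, 25.1]
tcp_rot: [180.0, -15.0, 3.5]
ft_force: [-0.7, -0.1, -0.6]
finger_gap: 0.2
grip_force: 0.5
```

Call:
{"name": "servo_tool", "arguments": {
  "fingers": [0],
  "linear": [
    [0.0012,0,0.0003]
  ],
  "rotation": [
    [0,0,0]
  ]
}}

```text
time: 10.75
tool_pos: [473.3, -15.2, 24.9]
tcp_rot: [-180.0, -14.9, 3.5]
ft_force: [-7.8, -1.3, 5.0]
finger_gap: 0.4
grip_force: 4.0
```

Call:
{"name": "servo_tool", "arguments": {
  "fingers": [0],
  "linear": [
    [0.0012,0,0.0003]
  ],
  "rotation": [
    [0,0,0]
  ]
}}

```text
time: 10.85
tool_pos: [473.5, -15.1, 24.6]
tcp_rot: [-180.0, -14.8, 3.5]
ft_force: [-16.1, -2.3, 10.7]
finger_gap: -0.0
grip_force: 8.2
```

Call:
{"name": "servo_tool", "arguments": {
  "fingers": [0],
  "linear": [
    [0.0012,0,0.0003]
  ],
  "rotation": [
    [0,0,0]
  ]
}}

```text
time: 10.95
tool_pos: [473.6, -15.0, 24.0]
tcp_rot: [-180.0, -14.7, 3.5]
ft_force: [-21.8, -1.4, 12.1]
finger_gap: 0.2
grip_force: 10.9
```

The stone is home: the force rose at TCP x≈473. I'll retreat straight back, then go up and forward for a look at the crank handle.

Call:
{"name": "servo_tool", "arguments": {
  "fingers": [0,0,0,0,0,0,0,0,0,0],
  "linear": [
    [-0.02,0,-0.0054],
    [-0.058,0,-0.0155],
    [-0.046,0,-0.06],
    [-0.034,0,-0.105],
    [-0.022,0,-0.15],
    [-0.01,0,-0.195],
    [0.002,0,-0.24],
    [0.014,0,-0.285],
    [0.026,0,-0.33],
    [0.038,0,-0.375]
  ],
  "rotation": [
    [0,0,0],
    [0,0,0],
    [0,0,0],
    [0,0,0],
    [0,0,0],
    [0,0,0],
    [0,0,0],
    [0,0,0],
    [0,0,0],
    [0,0,0]
  ]
}}

```text
time: 11.95
tool_pos: [415.9, -18.6, 399.7]
tcp_rot: [180.0, -15.1, 3.5]
ft_force: [0.7, -0.7, 0.9]
finger_gap: 0.0
grip_force: 0.0
```

```bash
python3 - <<'E'
from h import *
print(r.sense()['tool_pos'],rel([490,-15,420],[180,0,3.5]))
E
```

```text
[415.94258616 -18.63339965 399.72236848] ([0.0769, 0.0009, -0.0003], [0.0, -15.1, 0.0])
```

Call:
{"name": "servo_tool", "arguments": {
  "fingers": [0,0,0,0,0],
  "linear": [
    [0.025,0,0],
    [0.05,0,0],
    [0.077,0.001,0],
    [0.077,0.001,0],
    [0.077,0.001,0]
  ],
  "rotation": [
    [0,-5,0],
    [0,-10,0],
    [0,-15,0],
    [0,-15,0],
    [0,-15,0]
  ]
}}

```text
time: 12.45
tool_pos: [491.5, -15.0, 414.7]
tcp_rot: [-179.9, 0.3, 3.5]
ft_force: [-0.4, -0.4, 0.4]
finger_gap: 0.1
grip_force: 0.0
```

```bash
python3 - <<'E'
from h import *
import pickle
s=snap('wrist','w8.png');pickle.dump(s,open('w8.pkl','wb'))
q=r.sense();print(q['tool_pos'])
print('expect handle top',proj(s,[581,-9,279]),'hub',proj(s,[531,-12,235]))
hsv=cv2.cvtColor(s['frame'],cv2.COLOR_RGB2HSV)
m=((hsv[...,0]<16)&(hsv[...,1]>110)&(hsv[...,2]>30)).astype(np.uint8)
n,l,st,c=cv2.connectedComponentsWithStats(m)
for i in range(1,n):
    if st[i,4]>60: print(st[i],c[i].round(1))
E
```

```text
[490.60624636 -15.08251994 416.63072628]
expect handle top (np.float64(259.26757433849093), np.float64(63.45399444684267)) hub (np.float64(259.06030381760195), np.float64(123.2146224182119))
[244  53  24  27 472] [255.8  65.4]
[449  78  32  13 121] [465.5  83.6]
```

View pics/w8.png

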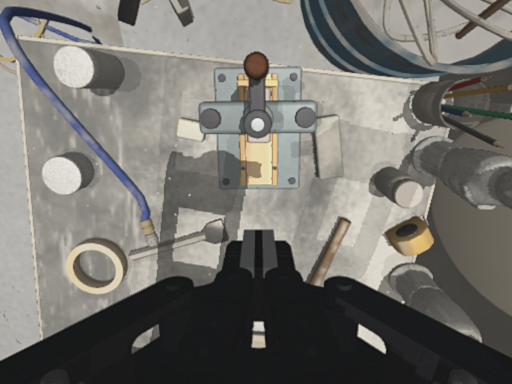

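The handle top is a brown disc at about (256.5,65). The hub is at (257.5,124), and the stone is now under the bridge.

```bash
python3 - <<'E'
from h import *
import pickle
s=pickle.load(open('w8.pkl','rb'))
print('handle',ray(s,256.3,64,279),'hub',[ray(s,257.5,124,z) for z in (230,240)],'nuts',ray(s,209,118,164),ray(s,306,118,164))
a=ray(s,256.3,64,279)
print(rel([a[0],a[1],320],[180,0,3.5]),rel([a[0],a[1],260],[180,0,3.5]))
E
```

```text
handle [580.45825221  -6.71418756 279.        ] hub [array([529.69816629, -10.5845374 , 230.        ]), array([530.65647018, -10.5583548 , 240.        ])] nuts [526.74052387  45.24325425 164.        ] [533.58006693 -65.91115493 164.        ]
([0.0903, -0.0028, 0.0966], [-0.0, 0.0, 0.0]) ([0.0903, -0.0028, 0.1566], [-0.0, 0.0, 0.0])
```

Call:
{"name": "servo_tool", "arguments": {
  "fingers": [0.07,0.07,0.07,0.07,0.07,0.07,0.07,0.07,0.07],
  "linear": [
    [0.03,-0.001,0.03],
    [0.06,-0.002,0.06],
    [0.09,-0.003,0.09],
    [0.09,-0.003,0.095],
    [0.09,-0.003,0.115],
    [0.09,-0.003,0.135],
    [0.09,-0.003,0.155],
    [0.09,-0.003,0.165],
    [0.09,-0.003,0.165]
  ],
  "rotation": [
    [0,0,0],
    [0,0,0],
    [0,0,0],
    [0,0,0],
    [0,0,0],
    [0,0,0],
    [0,0,0],
    [0,0,0],
    [0,0,0]
  ]
}}

```text
time: 13.4
tool_pos: [578.8, -6.8, 253.0]
tcp_rot: [180.0, -0.1, 3.5]
ft_force: [-1.0, 0.1, -0.1]
finger_gap: 70.3
grip_force: 0.0
```

Call:
{"name": "servo_tool", "arguments": {
  "fingers": [0.005,0.005,0.005,0.005,0.005,0.005,0.005,0.005],
  "linear": [
    [0,0,0],
    [0,0,0],
    [0,0,0],
    [0,0,0],
    [0,0,0],
    [0,0,0],
    [0,0,0],
    [0,0,0]
  ],
  "rotation": [
    [0,0,0],
    [0,0,0],
    [0,0,0],
    [0,0,0],
    [0,0,0],
    [0,0,0],
    [0,0,0],
    [0,0,0]
  ],
  "force": 40
}}

```text
time: 14.2
tool_pos: [580.4, -7.0, 253.6]
tcp_rot: [180.0, -0.1, 3.5]
ft_force: [-1.3, -1.3, 5.2]
finger_gap: 19.6
grip_force: 39.3
```

Gripped. Printing the circle table now.

```bash
cat > tab.py <<'E'
import numpy as np,sys
def tab(a0,angs,lift=0):
    t0=np.radians(a0)
    for a in angs:
        t=np.radians(a);print([round(.05*(np.cos(t)-np.cos(t0)),4),round(.05*(np.sin(t)-np.sin(t0)),4),round(.024*(a-a0)/360+lift,4)],end=', ')
    print()
E
python3 - <<'E'
from tab import *
tab(0,range(9,91,9),-.0015);tab(90,range(99,181,9));tab(180,(187.5,195,202.5,210))
E
```

```text
[np.float64(-0.0006), np.float64(0.0078), -0.0009], [np.float64(-0.0024), np.float64(0.0155), -0.0003], [np.float64(-0.0054), np.float64(0.0227), 0.0003], [np.float64(-0.0095), np.float64(0.0294), 0.0009], [np.float64(-0.0146), np.float64(0.0354), 0.0015], [np.float64(-0.0206), np.float64(0.0405), 0.0021], [np.float64(-0.0273), np.float64(0.0446), 0.0027], [np.float64(-0.0345), np.float64(0.0476), 0.0033], [np.float64(-0.0422), np.float64(0.0494), 0.0039], [np.float64(-0.05), np.float64(0.05), 0.0045], 
[np.float64(-0.0078), np.float64(-0.0006), 0.0006], [np.float64(-0.0155), np.float64(-0.0024), 0.0012], [np.float64(-0.0227), np.float64(-0.0054), 0.0018], [np.float64(-0.0294), np.float64(-0.0095), 0.0024], [np.float64(-0.0354), np.float64(-0.0146), 0.003], [np.float64(-0.0405), np.float64(-0.0206), 0.0036], [np.float64(-0.0446), np.float64(-0.0273), 0.0042], [np.float64(-0.0476), np.float64(-0.0345), 0.0048], [np.float64(-0.0494), np.float64(-0.0422), 0.0054], [np.float64(-0.05), np.float64(-0.05), 0.006], 
[np.float64(0.0004), np.float64(-0.0065), 0.0005], [np.float64(0.0017), np.float64(-0.0129), 0.001], [np.float64(0.0038), np.float64(-0.0191), 0.0015], [np.float64(0.0067), np.float64(-0.025), 0.002],
```

Call:
{"name": "servo_tool", "arguments": {
  "fingers": [0.005,0.005,0.005,0.005,0.005],
  "linear": [
    [-0.0006,0.0078,-0.001],
    [-0.0024,0.0155,-0.0003],
    [-0.0054,0.0227,0.0003],
    [-0.0095,0.0294,0.0009],
    [-0.0146,0.0354,0.0015]
  ],
  "rotation": [
    [0,0,0],
    [0,0,0],
    [0,0,0],
    [0,0,0],
    [0,0,0]
  ]
}}

```text
time: 14.7
tool_pos: [568.9, -43.1, 250.8]
tcp_rot: [-180.0, -0.2, 3.5]
ft_force: [7.9, 0.8, -3.5]
finger_gap: 19.2
grip_force: 39.7
```

Call:
{"name": "servo_tool", "arguments": {
  "fingers": [0.005,0.005,0.005,0.005,0.005],
  "linear": [
    [-0.006,0.0051,0.0006],
    [-0.0127,0.0092,0.0012],
    [-0.0199,0.0122,0.0018],
    [-0.0276,0.014,0.0024],
    [-0.0354,0.0146,0.003]
  ],
  "rotation": [
    [0,0,0],
    [0,0,0],
    [0,0,0],
    [0,0,0],
    [0,0,0]
  ]
}}

```text
time: 15.2
tool_pos: [533.8, -61.1, 247.7]
tcp_rot: [179.9, -0.1, 3.5]
ft_force: [5.5, -4.6, -2.9]
finger_gap: 19.9
grip_force: 39.8
```

Forces are reasonable: tangential about 5.5 N, radial about 5 N. Carrying on.

Call:
{"name": "servo_tool", "arguments": {
  "fingers": [0.005,0.005,0.005,0.005,0.005],
  "linear": [
    [-0.0078,-0.0006,0.0006],
    [-0.0155,-0.0024,0.0012],
    [-0.0227,-0.0054,0.0018],
    [-0.0294,-0.0095,0.0024],
    [-0.0354,-0.0146,0.003]
  ],
  "rotation": [
    [0,0,0],
    [0,0,0],
    [0,0,0],
    [0,0,0],
    [0,0,0]
  ]
}}

```text
time: 15.7
tool_pos: [497.0, -48.4, 244.6]
tcp_rot: [179.9, -0.0, 3.4]
ft_force: [3.7, -3.4, -2.3]
finger_gap: 19.5
grip_force: 39.9
```

Call:
{"name": "servo_tool", "arguments": {
  "fingers": [0.005,0.005,0.005,0.005,0.005],
  "linear": [
    [-0.0051,-0.006,0.0006],
    [-0.0092,-0.0127,0.0012],
    [-0.0122,-0.0199,0.0018],
    [-0.014,-0.0276,0.0024],
    [-0.0146,-0.0354,0.003]
  ],
  "rotation": [
    [0,0,0],
    [0,0,0],
    [0,0,0],
    [0,0,0],
    [0,0,0]
  ]
}}

```text
time: 16.2
tool_pos: [480.4, -13.7, 241.6]
tcp_rot: [179.9, -0.0, 3.5]
ft_force: [5.0, -5.9, -2.9]
finger_gap: 19.3
grip_force: 39.8
```

Call:
{"name": "servo_tool", "arguments": {
  "fingers": [0.005,0.005],
  "linear": [
    [0.0004,-0.0065,0.0005],
    [0.0017,-0.0129,0.001]
  ],
  "rotation": [
    [0,0,0],
    [0,0,0]
  ]
}}

```text
time: 16.4
tool_pos: [481.4, -0.8, 240.6]
tcp_rot: [179.9, -0.1, 3.5]
ft_force: [3.9, -6.3, -2.3]
finger_gap: 19.3
grip_force: 39.8
```

```bash
cat >> tab.py <<'E'
def ft(a,f):
    t=np.radians(a);c,s=np.cos(np.radians(3.5)),np.sin(np.radians(3.5))
    X=np.array([c,s]);Y=np.array([s,-c]);f=np.array(f[:2])
    return round(-f@(-np.sin(t)*X+np.cos(t)*Y),2), round(f@(np.cos(t)*X+np.sin(t)*Y),2)
E
python3 - <<'E'
from tab import *
np.set_printoptions(legacy='1.25')
for a in range(195,540,15): print(a,end=' ');tab(a,(a+7.5,a+15))
E
```

```text
195 [0.0021, -0.0062, 0.0005], [0.005, -0.0121, 0.001], 
210 [0.0036, -0.0054, 0.0005], [0.0079, -0.0104, 0.001], 
225 [0.0049, -0.0043, 0.0005], [0.0104, -0.0079, 0.001], 
240 [0.0059, -0.0029, 0.0005], [0.0121, -0.005, 0.001], 
255 [0.0064, -0.0013, 0.0005], [0.0129, -0.0017, 0.001], 
270 [0.0065, 0.0004, 0.0005], [0.0129, 0.0017, 0.001], 
285 [0.0062, 0.0021, 0.0005], [0.0121, 0.005, 0.001], 
300 [0.0054, 0.0036, 0.0005], [0.0104, 0.0079, 0.001], 
315 [0.0043, 0.0049, 0.0005], [0.0079, 0.0104, 0.001], 
330 [0.0029, 0.0059, 0.0005], [0.005, 0.0121, 0.001], 
345 [0.0013, 0.0064, 0.0005], [0.0017, 0.0129, 0.001], 
360 [-0.0004, 0.0065, 0.0005], [-0.0017, 0.0129, 0.001], 
375 [-0.0021, 0.0062, 0.0005], [-0.005, 0.0121, 0.001], 
390 [-0.0036, 0.0054, 0.0005], [-0.0079, 0.0104, 0.001], 
405 [-0.0049, 0.0043, 0.0005], [-0.0104, 0.0079, 0.001], 
420 [-0.0059, 0.0029, 0.0005], [-0.0121, 0.005, 0.001], 
435 [-0.0064, 0.0013, 0.0005], [-0.0129, 0.0017, 0.001], 
450 [-0.0065, -0.0004, 0.0005], [-0.0129, -0.0017, 0.001], 
465 [-0.0062, -0.0021, 0.0005], [-0.0121, -0.005, 0.001], 
480 [-0.0054, -0.0036, 0.0005], [-0.0104, -0.0079, 0.001], 
495 [-0.0043, -0.0049, 0.0005], [-0.0079, -0.0104, 0.001], 
510 [-0.0029, -0.0059, 0.0005], [-0.005, -0.0121, 0.001], 
525 [-0.0013, -0.0064, 0.0005], [-0.0017, -0.0129, 0.001],
```

Call:
{"name": "servo_tool", "arguments": {
  "fingers": [0.005,0.005],
  "linear": [
    [0.0021,-0.0062,0.0005],
    [0.005,-0.0121,0.001]
  ],
  "rotation": [
    [0,0,0],
    [0,0,0]
  ]
}}

```text
time: 16.6
tool_pos: [485.7, 11.3, 239.6]
tcp_rot: [179.9, -0.0, 3.5]
ft_force: [4.1, -7.0, -2.5]
finger_gap: 19.3
grip_force: 39.9
```

Call:
{"name": "servo_tool", "arguments": {
  "fingers": [0.005,0.005],
  "linear": [
    [0.0036,-0.0054,0.0005],
    [0.0079,-0.0104,0.001]
  ],
  "rotation": [
    [0,0,0],
    [0,0,0]
  ]
}}

```text
time: 16.8
tool_pos: [492.9, 22.0, 238.6]
tcp_rot: [179.8, -0.0, 3.4]
ft_force: [2.4, -8.2, -1.0]
finger_gap: 19.5
grip_force: 40.0
```

Call:
{"name": "servo_tool", "arguments": {
  "fingers": [0.005,0.005],
  "linear": [
    [0.0049,-0.0043,0.0005],
    [0.0104,-0.0079,0.001]
  ],
  "rotation": [
    [0,0,0],
    [0,0,0]
  ]
}}

```text
time: 17.0
tool_pos: [502.6, 30.4, 237.6]
tcp_rot: [179.8, 0.0, 3.4]
ft_force: [-0.1, -8.7, 0.3]
finger_gap: 19.8
grip_force: 40.1
```

Call:
{"name": "servo_tool", "arguments": {
  "fingers": [0.005,0.005],
  "linear": [
    [0.0059,-0.0029,0.0005],
    [0.0121,-0.005,0.001]
  ],
  "rotation": [
    [0,0,0],
    [0,0,0]
  ]
}}

```text
time: 17.2
tool_pos: [514.1, 36.1, 236.6]
tcp_rot: [179.8, 0.1, 3.4]
ft_force: [-2.3, -7.8, 1.6]
finger_gap: 19.5
grip_force: 40.3
```

```bash
python3 - <<'E'
from tab import *
from h import *
np.set_printoptions(legacy='1.25')
for a,f in ((45,(7.9,.8)),(90,(5.5,-4.6)),(135,(3.7,-3.4)),(180,(5,-5.9)),(195,(3.9,-6.3)),(255,r.sense()['ft_force'])): print(a,ft(a,f))
S=np.array([530.5,-10.6])
E
```

```text
45 (5.83, 5.39)
90 (5.21, 4.93)
135 (5.02, 0.09)
180 (6.19, -4.63)
195 (5.4, -5.08)
255 (4.7, -6.65)
```

Call:
{"name": "servo_tool", "arguments": {
  "fingers": [0.005,0.005],
  "linear": [
    [0.0064,-0.0013,0.0005],
    [0.0129,-0.0017,0.001]
  ],
  "rotation": [
    [0,0,0],
    [0,0,0]
  ]
}}

```text
time: 17.4
tool_pos: [526.6, 38.7, 235.6]
tcp_rot: [179.9, 0.1, 3.5]
ft_force: [-4.8, -6.7, 2.8]
finger_gap: 19.5
grip_force: 40.4
```

Call:
{"name": "servo_tool", "arguments": {
  "fingers": [0.005,0.005],
  "linear": [
    [0.0065,0.0004,0.0005],
    [0.0129,0.0017,0.001]
  ],
  "rotation": [
    [0,0,0],
    [0,0,0]
  ]
}}

```text
time: 17.6
tool_pos: [539.4, 38.1, 234.6]
tcp_rot: [179.9, 0.1, 3.5]
ft_force: [-5.1, -5.6, 3.8]
finger_gap: 19.1
grip_force: 40.5
```

Call:
{"name": "servo_tool", "arguments": {
  "fingers": [0.005,0.005],
  "linear": [
    [0.0062,0.0021,0.0005],
    [0.0121,0.005,0.001]
  ],
  "rotation": [
    [0,0,0],
    [0,0,0]
  ]
}}

```text
time: 17.8
tool_pos: [551.7, 34.2, 233.6]
tcp_rot: [179.9, 0.1, 3.5]
ft_force: [-7.2, -3.1, 3.9]
finger_gap: 19.5
grip_force: 40.5
```

Call:
{"name": "servo_tool", "arguments": {
  "fingers": [0.005,0.005],
  "linear": [
    [0.0054,0.0036,0.0005],
    [0.0104,0.0079,0.001]
  ],
  "rotation": [
    [0,0,0],
    [0,0,0]
  ]
}}

```text
time: 18.0
tool_pos: [562.5, 27.4, 232.7]
tcp_rot: [180.0, 0.1, 3.5]
ft_force: [-7.5, -1.0, 4.2]
finger_gap: 19.2
grip_force: 40.5
```

```bash
python3 - <<'E'
from tab import *
from h import *
np.set_printoptions(legacy='1.25')
for a,f in ((210,(4.1,-7)),(225,(2.4,-8.2)),(240,(-.1,-8.7)),(315,r.sense()['ft_force'])): print(a,ft(a,f))
E
```

```text
210 (4.44, -6.79)
225 (4.55, -7.23)
240 (4.89, -7.2)
315 (4.98, -5.74)
```

Call:
{"name": "servo_tool", "arguments": {
  "fingers": [0.005,0.005],
  "linear": [
    [0.0043,0.0049,0.0005],
    [0.0079,0.0104,0.001]
  ],
  "rotation": [
    [0,0,0],
    [0,0,0]
  ]
}}

```text
time: 18.2
tool_pos: [571.2, 18.0, 231.7]
tcp_rot: [-179.9, 0.1, 3.5]
ft_force: [-5.0, 2.6, 3.6]
finger_gap: 19.5
grip_force: 40.4
```

Call:
{"name": "servo_tool", "arguments": {
  "fingers": [0.005,0.005],
  "linear": [
    [0.0029,0.0059,0.0005],
    [0.005,0.0121,0.001]
  ],
  "rotation": [
    [0,0,0],
    [0,0,0]
  ]
}}

```text
time: 18.4
tool_pos: [577.3, 6.6, 230.7]
tcp_rot: [-179.9, 0.0, 3.5]
ft_force: [-3.3, 4.5, 3.1]
finger_gap: 19.2
grip_force: 40.4
```

Call:
{"name": "servo_tool", "arguments": {
  "fingers": [0.005,0.005],
  "linear": [
    [0.0013,0.0064,0.0005],
    [0.0017,0.0129,0.001]
  ],
  "rotation": [
    [0,0,0],
    [0,0,0]
  ]
}}

```text
time: 18.6
tool_pos: [580.3, -6.6, 229.7]
tcp_rot: [-180.0, -0.0, 3.5]
ft_force: [0.5, 3.6, 1.4]
finger_gap: 19.5
grip_force: 40.3
```

Call:
{"name": "servo_tool", "arguments": {
  "fingers": [0.005,0.005],
  "linear": [
    [-0.0004,0.0065,0.0005],
    [-0.0017,0.0129,0.001]
  ],
  "rotation": [
    [0,0,0],
    [0,0,0]
  ]
}}

```text
time: 18.8
tool_pos: [579.7, -19.8, 228.7]
tcp_rot: [-180.0, -0.1, 3.5]
ft_force: [4.2, 4.6, -0.0]
finger_gap: 19.2
grip_force: 40.1
```

```bash
python3 - <<'E'
from tab import *
from h import *
np.set_printoptions(legacy='1.25')
for a,f in ((270,(-4.8,-6.7)),(285,(-5.1,-5.6)),(300,(-7.2,-3.1)),(375,r.sense()['ft_force'])): print(a,ft(a,f))
E
```

```text
270 (5.2, -6.39)
285 (3.88, -6.5)
300 (5.06, -5.99)
375 (5.37, 3.2)
```

Call:
{"name": "servo_tool", "arguments": {
  "fingers": [0.005,0.005],
  "linear": [
    [-0.0021,0.0062,0.0005],
    [-0.005,0.0121,0.001]
  ],
  "rotation": [
    [0,0,0],
    [0,0,0]
  ]
}}

```text
time: 19.0
tool_pos: [575.8, -32.5, 227.7]
tcp_rot: [180.0, -0.1, 3.5]
ft_force: [4.4, 3.1, -0.5]
finger_gap: 19.8
grip_force: 40.0
```

Call:
{"name": "servo_tool", "arguments": {
  "fingers": [0.005,0.005],
  "linear": [
    [-0.0036,0.0054,0.0005],
    [-0.0079,0.0104,0.001]
  ],
  "rotation": [
    [0,0,0],
    [0,0,0]
  ]
}}

```text
time: 19.2
tool_pos: [568.6, -43.7, 226.7]
tcp_rot: [180.0, -0.2, 3.5]
ft_force: [5.5, 1.7, -1.1]
finger_gap: 19.4
grip_force: 40.0
```

Call:
{"name": "servo_tool", "arguments": {
  "fingers": [0.005,0.005],
  "linear": [
    [-0.0049,0.0043,0.0005],
    [-0.0104,0.0079,0.001]
  ],
  "rotation": [
    [0,0,0],
    [0,0,0]
  ]
}}

```text
time: 19.4
tool_pos: [558.7, -52.6, 225.7]
tcp_rot: [179.9, -0.2, 3.5]
ft_force: [6.1, 0.1, -1.5]
finger_gap: 19.4
grip_force: 39.9
```

```bash
python3 - <<'E'
from tab import *
from h import *
np.set_printoptions(legacy='1.25')
for a,f in ((330,(-5,2.6)),(345,(-3.3,4.5)),(420,r.sense()['ft_force'])): print(a,ft(a,f))
E
```

```text
330 (4.93, -2.73)
345 (5.31, -1.7)
420 (5.12, 3.28)
```

Call:
{"name": "servo_tool", "arguments": {
  "fingers": [0.005,0.005],
  "linear": [
    [-0.0059,0.0029,0.0005],
    [-0.0121,0.005,0.001]
  ],
  "rotation": [
    [0,0,0],
    [0,0,0]
  ]
}}

```text
time: 19.6
tool_pos: [546.7, -58.6, 224.7]
tcp_rot: [179.9, -0.2, 3.5]
ft_force: [5.6, -0.6, -2.3]
finger_gap: 19.5
grip_force: 39.9
```

Call:
{"name": "servo_tool", "arguments": {
  "fingers": [0.005,0.005],
  "linear": [
    [-0.0064,0.0013,0.0005],
    [-0.0129,0.0017,0.001]
  ],
  "rotation": [
    [0,0,0],
    [0,0,0]
  ]
}}

```text
time: 19.8
tool_pos: [534.1, -61.2, 223.8]
tcp_rot: [179.9, -0.2, 3.5]
ft_force: [7.1, -1.0, -3.4]
finger_gap: 19.4
grip_force: 39.8
```

Call:
{"name": "servo_tool", "arguments": {
  "fingers": [0.005,0.005],
  "linear": [
    [-0.0065,-0.0004,0.0005],
    [-0.0129,-0.0017,0.001]
  ],
  "rotation": [
    [0,0,0],
    [0,0,0]
  ]
}}

```text
time: 20.0
tool_pos: [521.2, -60.5, 222.8]
tcp_rot: [179.8, -0.2, 3.4]
ft_force: [7.2, -3.1, -2.7]
finger_gap: 19.7
grip_force: 39.8
```

```bash
python3 - <<'E'
from tab import *
from h import *
np.set_printoptions(legacy='1.25')
for a,f in ((390,(4.4,3.1)),(405,(5.5,1.7)),(465,r.sense()['ft_force'])): print(a,ft(a,f))
E
```

```text
390 (4.74, 2.55)
405 (4.92, 2.99)
465 (7.68, 1.59)
```

The torque step appeared between 435° (about 5.3 N) and 450° (7.0 N), with 7.7 N at 465°. That puts contact at about 441°, so the target is 531°.

Call:
{"name": "servo_tool", "arguments": {
  "fingers": [0.005,0.005],
  "linear": [
    [-0.0062,-0.0021,0.0005],
    [-0.0121,-0.005,0.001]
  ],
  "rotation": [
    [0,0,0],
    [0,0,0]
  ]
}}

```text
time: 20.2
tool_pos: [508.7, -56.4, 221.8]
tcp_rot: [179.8, -0.2, 3.4]
ft_force: [7.3, -4.1, -3.3]
finger_gap: 19.9
grip_force: 39.8
```

Call:
{"name": "servo_tool", "arguments": {
  "fingers": [0.005,0.005],
  "linear": [
    [-0.0054,-0.0036,0.0005],
    [-0.0104,-0.0079,0.001]
  ],
  "rotation": [
    [0,0,0],
    [0,0,0]
  ]
}}

```text
time: 20.4
tool_pos: [497.8, -49.2, 220.8]
tcp_rot: [179.8, -0.2, 3.4]
ft_force: [7.3, -4.3, -3.6]
finger_gap: 19.4
grip_force: 39.8
```

```bash
python3 - <<'E'
from tab import *
from h import *
np.set_printoptions(legacy='1.25')
for a,f in ((435,(5.6,-.6)),(450,(7.1,-1)),(495,r.sense()['ft_force'])): print(a,ft(a,f))
for a in (435,450,465,495,531):
  t=np.radians(a-3.5);print(a,530.5+50*np.cos(t),-10.6-50*np.sin(t))
tab(525,(528,531))
E
```

```text
435 (5.12, 2.35)
450 (7.03, 1.43)
495 (8.33, -1.65)
435 546.3652328202546 -58.016182760309974
450 533.5524269767428 -60.50673992109335
465 520.5316032791402 -59.59623523104148
495 497.36899758921317 -48.04778603945014
531 481.6851996440033 -21.421980696905194
[-0.0006, -0.0025, 0.0002], [-0.0011, -0.0051, 0.0004],
```

Call:
{"name": "servo_tool", "arguments": {
  "fingers": [0.005,0.005],
  "linear": [
    [-0.0043,-0.0049,0.0005],
    [-0.0079,-0.0104,0.001]
  ],
  "rotation": [
    [0,0,0],
    [0,0,0]
  ]
}}

```text
time: 20.6
tool_pos: [489.2, -39.6, 219.8]
tcp_rot: [179.8, -0.1, 3.4]
ft_force: [6.3, -6.2, -3.9]
finger_gap: 19.6
grip_force: 39.9
```

Call:
{"name": "servo_tool", "arguments": {
  "fingers": [0.005,0.005],
  "linear": [
    [-0.0029,-0.0059,0.0005],
    [-0.005,-0.0121,0.001]
  ],
  "rotation": [
    [0,0,0],
    [0,0,0]
  ]
}}

```text
time: 20.8
tool_pos: [483.3, -28.0, 218.8]
tcp_rot: [179.8, -0.1, 3.4]
ft_force: [6.0, -8.2, -2.8]
finger_gap: 19.7
grip_force: 40.0
```

Call:
{"name": "servo_tool", "arguments": {
  "fingers": [0.005,0.005,0.005],
  "linear": [
    [-0.0006,-0.0035,0.0002],
    [-0.0014,-0.0067,0.0005],
    [-0.0014,-0.0067,0.0005]
  ],
  "rotation": [
    [0,0,0],
    [0,0,0],
    [0,0,0]
  ]
}}

```text
time: 21.1
tool_pos: [481.4, -21.1, 218.2]
tcp_rot: [179.8, -0.1, 3.4]
ft_force: [3.3, -6.8, -1.7]
finger_gap: 19.5
grip_force: 40.0
```

```bash
python3 - <<'E'
from tab import *
from h import *
np.set_printoptions(legacy='1.25')
q=r.sense();print(ft(533,q['ft_force']))
p=q['tool_pos'][:2]-np.array([530.5,-10.6]);print('turn',360+(np.degrees(np.arctan2(-p[1],p[0]))+3.5)%360, np.hypot(*p))
for a,P in ((435,(546.7,-58.6)),(450,(534.1,-61.2))):
  p=np.array(P)-[530.5,-10.6];print(a,360+(np.degrees(np.arctan2(-p[1],p[0]))+3.5)%360)
E
```

```text
(7.27, -1.99)
turn 531.4633009809845 50.1912636263756
435 434.85046124594857
450 449.4304775396897
```

The turn reads 531.5°, about 89–90° past contact. Releasing and withdrawing upward.

Call:
{"name": "servo_tool", "arguments": {
  "fingers": [0.06,0.06,0.06,0.06,0.06],
  "linear": [
    [0,0,0],
    [0,0,0],
    [0,0,0],
    [0,0,0],
    [0,0,0]
  ],
  "rotation": [
    [0,0,0],
    [0,0,0],
    [0,0,0],
    [0,0,0],
    [0,0,0]
  ]
}}

```text
time: 21.6
tool_pos: [480.8, -18.9, 218.2]
tcp_rot: [180.0, -0.0, 3.5]
ft_force: [-0.5, -0.3, -0.8]
finger_gap: 60.1
grip_force: 0.0
```

Call:
{"name": "servo_tool", "arguments": {
  "fingers": [0.06,0.06,0.06,0.06,0.06,0.06,0.06,0.06],
  "linear": [
    [0,0,-0.015],
    [0,0,-0.035],
    [0,0,-0.06],
    [0,0,-0.09],
    [0,0,-0.12],
    [-0.02,0,-0.16],
    [-0.04,0,-0.19],
    [-0.04,0,-0.19]
  ],
  "rotation": [
    [0,0,0],
    [0,0,0],
    [0,0,0],
    [0,0,0],
    [0,0,0],
    [0,0,0],
    [0,0,0],
    [0,0,0]
  ]
}}

```text
time: 22.4
tool_pos: [440.8, -21.6, 415.5]
tcp_rot: [179.9, -0.6, 3.5]
ft_force: [-0.0, -0.4, -0.0]
finger_gap: 59.9
grip_force: 0.0
```

```bash
python3 - <<'E'
from h import *
q=r.sense();print(q['tool_pos'],q['ft_force'])
s=snap('wrist','w9.png')
hsv=cv2.cvtColor(s['frame'],cv2.COLOR_RGB2HSV)
m=((hsv[...,0]<16)&(hsv[...,1]>110)&(hsv[...,2]>30)).astype(np.uint8)
n,l,st,c=cv2.connectedComponentsWithStats(m)
for i in range(1,n):
    if st[i,4]>60: print(st[i],c[i].round(1),ray(s,*c[i],243).round(1))
E
```

```text
[440.76713047 -21.57839357 415.54539473] [-0.02195925 -0.35084985 -0.01249605]
[446  35  37  23 159] [464.2  45.6] [ 561.2 -194.2  243. ]
[251 114  20  22 324] [260.  124.7] [482.2 -19.9 243. ]
```

The handle is where I left it, at (482,−20), and the robot is clear. Handing in.

```bash
python3 -c "
from bench import r
print(r.hand_in())"
```

```text
the job is handed in; nothing more can be done
None
```

I pushed the stone home against the stop, felt the pad meet it at about 442° of crank travel, added roughly 90° more, let go of the crank, and handed the job in at about 22 s; no verdict was returned.

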